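# Wedge up the bracket on the levelling stand

### The arm

A 6-joint arm with a two-finger parallel gripper is mounted at the origin on the work surface. World frame = base frame: x ahead of the robot, y to its left, z up, the work surface at z = 0. Lengths are in mm, angles in rad, forces in N, time in s.
With the tool pointing down it reaches from about 350 to 775 mm from the base axis. Payload 7.3 kg.
Tool frame: the origin (TCP) lies at the very end of the fingers, on their centre line; the grasp point (between the pads) lies 19 mm behind it; z points along the fingers, y is the line along which they close (so a half turn about z gives the same grasp; the last joint's range is limited). The gripper opens to 92 mm and grips with 3 to 60 N. Pads are 19 mm wide; open, the fingers measure 130 mm over their backs; the gripper's body (75 mm by 190 mm) begins 47 mm behind the grasp point.
Start: joints at [-1.457, 0.342, 1.524, -0, 1.275, -0.146], TCP at [134.888, -507.396, 226.741] pointing down, gripper open.
Joint ranges: [-2.53, 2.53], [-0.77, 2.02], [0.04, 2.7], [-1, 4.14], [0.28, 2.66], [-3.11, 3.11]. Speed limits (rad/s): [2.57, 2.57, 3.14, 3.14, 3.14, 3.14].

### API

Orientations are given as [roll, pitch, yaw] about the fixed x, y, z axes, in that order (R = Rz(yaw) Ry(pitch) Rx(roll)).
In Python, from plant import get_obs, vision, workorder gives the robot as it stands.
- The arm moves only by the shell command python3 -m pendant 'ROWS' [OPENING]. ROWS is a JSON object of lists of equal length, an entry for each row: "dp": the shift along the tool's x, y, z in m, a list of three; "rotation": the turn, a rotation vector about the tool's x, y, z in rad, a list of three. A call has 1 to 8 rows; each row is the pose to reach, as a shift and turn from the pose commanded when the call began, along the tool's axes at that moment; what a row does not reach only later rows make up. A row lasts 1/8 s, in which the tool goes at most 62.5 mm and 10.7 degrees, less where a joint would pass 70% of its speed; a pose out of reach is approached as far as the arm can. A call with a gripper value outside its range is refused whole. OPENING is the finger opening in m, from 0 to 0.0918, set as the call begins (- or left out, the last holds). The fingers move at their own pace and stop on an object; the grip force is fixed at half the most. Time passes only in rows, so rows that repeat a pose let the fingers close. It gives the time, the measured TCP pose, the force, the opening and the grip force at its end, in the units of the state.
- get_obs(): the state, without advancing time (a new reading comes with each control period).
- vision.capture(name): name is "scene" or "top"; returns a dict with "pixels" (400x640x3 uint8, red, green, blue), "vfov" (degrees; the focal length in pixels is half the picture's height over the tangent of half this angle, whatever the lens; pixels are square), "cx", "cy" (the principal point, pixels), "pose" (4x4, takes a point from camera to world coordinates). Camera axes: x right, y up, looking along -z (the intrinsics and any distortion apply to the point x, -y, -z); pixel columns grow to the right and rows downward; lengths in mm; the calibration is good to about 2 mm. A picture is of the moment at which its call begins. There is no depth.
- workorder.close_job(): hands the job in; it is judged then, once.
The state is a dict: "time": time; "joint_positions": joint angles; "dq": joint speeds; "tau": joint torques, N m; "tool_pos": TCP position; "tcp_rot": TCP orientation; "contact_force": force on the tool from outside, world axes, zero at the start; "moment": the same for the moment, N m; "grip_width": finger opening in mm; "finger_force": force on a finger pad.
Only numpy, scipy, OpenCV 4.12 (cv2) and the standard library are available. Lean on these libraries where they do the work, as an engineer would, in place of code of your own. Each camera call takes 0.05 s, during which the arm holds its last target. There are 200 camera calls.

### The job

On the levelling stand, press the outer paddle of the small pivot lever down until its hold-down finger has swung well up off the bracket. Then take the tapered wedge by its tab and push it, flat on the base and thin end first, under the front of the bracket between its two front feet until both front feet just lift off the base, by about 3 or 4 mm, with the rear foot staying down in its place. Finish holding the wedge there, still gripped, and leave everything else where it lies.

Things in the scene. Friction and masses are not known exactly. Their poses are not given: they have to be found in the camera images.
- stand: Fixed levelling stand: dark steel slab 280 (x) x 170 (y) x 16 mm. Origin: centre of its underside, on the table; z up; +x points from the open front, where the wedge goes in, to the rear stop (upright strip with its face at x = +120 mm, 26 mm above the slab). A forked lever head, 36 mm square, top 91 mm above the table, stands at x = 60, y = 65 mm. Yaw within 0.25 of the world's.
- stand_top (a point): Point on the slab's top face above the stand's origin (16 mm above the table); axes as the stand's. Two guides on the slab, 14 mm high, inner faces at y = +-37.5 mm, x 94 to 116 mm, flank the bracket's rear end.
- lever_pivot (a point): Pivot of the rocker lever in the head's fork, at (60, 65, 78) mm in the stand's frame; its axis runs along the stand's x. The lever's finger, 12 mm round, is 62 mm to the -y side of it, over the bracket; the arm with the paddle is on the +y side.
- lever (a joint): Lever angle, rad. At 0 the finger is down, 1 mm above the bracket's top, and the paddle arm slants up 0.52 rad above level; at q it stands 0.52 - q above level. Pressing the paddle down makes q grow and the finger rise; stop at 1.0. Stiff pivot (2 to 3 N at the paddle), stays where left. Starts between 0 and 0.12; well up means above 0.55.
- lever_pad (a point): Centre of the top face of the 30 x 28 mm paddle: 68 mm out from the pivot along the arm and 4 mm above the arm's mid-line; moves with the lever.
- bracket: Loose aluminium bracket, about 0.65 kg, 120 (x) x 70 (y) x 40 mm high plus two flat 5 mm bosses on top. Origin: centre of its underside, level with the soles of its feet; axes about as the stand's; front face at x = -60 mm. It stands on the slab on a full-width rear foot (x 42 to 60) and two front feet. Its rear end starts up to 8 mm short of the stop, towards which the push may slide it.
- foot_left (a point): Front lower edge of the bracket's left (+y) front foot, at (-60, 28.5, 0) mm in the bracket; level with stand_top when down. The front feet are 20 mm long and 13 mm wide; the opening between them is 44 mm wide, 12 mm high and runs back 102 mm.
- foot_right (a point): The same of the right (-y) front foot, at (-60, -28.5, 0) mm.
- rear_edge (a point): Middle of the bracket's rear lower edge, at (60, 0, 0) mm in the bracket; it stays on the slab.
- wedge: Loose steel wedge, 0.22 kg, 120 (x) x 28 mm (y), flat below, top sloping evenly from 24 mm high at x = -60 to 4 mm at the thin end, x = +60. Origin: centre of the underside. Lies on the table on the stand's right (-y), thin end roughly away from the robot (yaw within 0.4). It meets the bracket's lower front edge with 48 mm of its length under it; each 6 mm more lifts 1 mm.
- wedge_tip (a point): Middle of the wedge's thin end, at the underside, (60, 0, 0) mm.
- wedge_grip (a point): Point to grip, (-45, 0, 46) mm in the wedge, on its upright tab: 26 mm long (x), 12 mm thick (y), top 60 mm above the wedge's underside. Grip across the thickness.
- parallel: Bystander: steel block of the same length, width and tab as the wedge, but not tapered (120 x 28 x 22 mm); origin: centre of underside. May lie in either of the two places beside the stand.
- gear: Bystander: dark gear wheel, 74 mm across, 24 mm high; origin: centre of underside.
- test_disc: Bystander: steel disc 36 mm across, 10 mm high, on the slab on the bracket's right; origin: centre of underside.
- collar: Bystander: small ring 28 mm across, 9 mm high, on the slab's front left corner; origin: centre of underside.
- oil_jar: Bystander: jar 52 mm across, 85 mm high; origin: centre of underside.
- screwdriver: Bystander: screwdriver lying on the table.
- brush: Bystander: brush lying on the table.

How it is judged:
By the outcome, as a careful person would: the job done as asked, in the order asked, and still so for the second after the job is handed in, while the arm keeps its last pose, push and grip.
It also fails if it takes over 61 s, if anything falls off the work surface, if the arm or the gripper's body presses on something with over 40 N, if the wrist force passes 120 N, or if a joint passes its speed limit or range.

## Working session

There is one attempt and no reset: what is moved stays moved. The work goes in short steps, Python scripts to look and compute and a shell command to move; the robot and the scene stay as the last step left them, time stands still between calls to the robot, and variables do not carry over. Pictures are saved under pics/ and viewed, at most 10 in all, crops included, and the job is handed in when it is done.

```bash
ls; mkdir -p pics
python3 - <<'E'
from plant import get_obs, vision
import cv2,numpy as np
print(get_obs())
for n in("scene","top"):
    c=vision.capture(n); cv2.imwrite(f"pics/{n}0.png",c["pixels"][:,:,::-1])
    print(n,{k:v for k,v in c.items() if k!="pixels"})
E
```

```text
pics
{'time': 0.0, 'joint_positions': array([-1.45697324e+00,  3.42724293e-01,  1.52500025e+00,  9.04006835e-06,
        1.27539292e+00, -1.46016336e-01]), 'dq': array([ 5.58211266e-05,  2.49318467e-04,  1.03574125e-03, -1.48841975e-03,
        1.80171350e-03,  7.93694240e-04]), 'tau': array([-2.41495372e-04, -4.31239772e+01, -2.44220835e+01,  7.16014858e-02,
        5.59158681e-02, -1.35685577e-04]), 'tool_pos': array([ 134.85609733, -506.97299877,  226.04999868]), 'tcp_rot': array([-3.14008533e+00, -2.30409108e-04,  2.59836614e-01]), 'contact_force': array([-0.13019443,  0.56940831, -0.31124995]), 'moment': array([-0.04123173,  0.02305813, -0.01047515]), 'finger_force': 0.0, 'grip_width': 91.58312962411148}
scene {'vfov': 56.07684793040737, 'cx': 321.2056466913937, 'cy': 198.3966044878569, 'pose': array([[ 7.52457184e-01, -3.97006928e-01,  5.25541325e-01,
         1.19190147e+03],
       [ 6.58415114e-01,  4.74303765e-01, -5.84401810e-01,
        -6.61050809e+02],
       [-1.72546618e-02,  7.85761692e-01,  6.18288637e-01,
         8.11815620e+02],
       [ 0.00000000e+00,  0.00000000e+00,  0.00000000e+00,
         1.00000000e+00]])}
top {'vfov': 47.313250363864654, 'cx': 319.5954615675626, 'cy': 193.02628475622257, 'pose': array([[ 1.94889561e-02,  9.95444465e-01, -9.33300442e-02,
         4.70835056e+02],
       [-9.99617321e-01,  2.12330149e-02,  1.77305081e-02,
        -2.27245213e+00],
       [ 1.96314144e-02,  9.29487796e-02,  9.95477339e-01,
         1.27188108e+03],
       [ 0.00000000e+00,  0.00000000e+00,  0.00000000e+00,
         1.00000000e+00]])}
```

View pics/scene0.png

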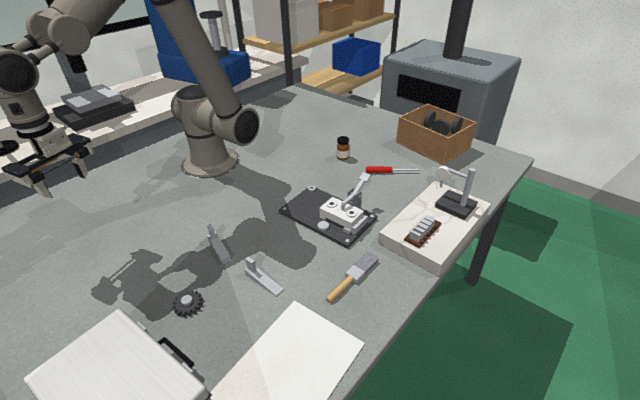

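View pics/top0.png

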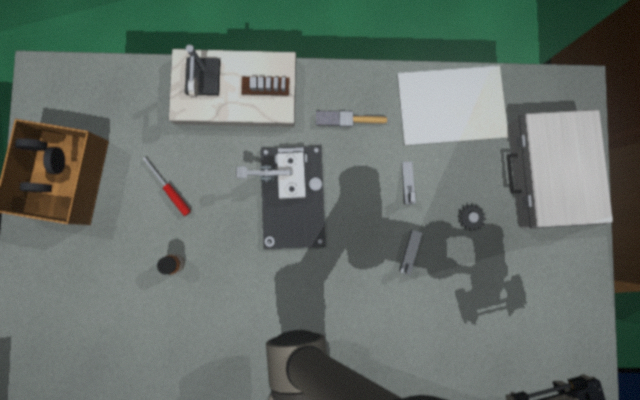

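The scene view shows the stand near (330,213), tabbed pieces at (218,243) and (263,275), and the gear at (188,303). In the top view the slab is at (293,197), the bracket at (291,174), the paddle at (243,171), and the pieces at (408,183) and (411,250). I'll zoom in on these.

```bash
cat > h.py <<'E'
import numpy as np,cv2
from plant import get_obs, vision
def K(c):
    f=200/np.tan(np.radians(c["vfov"]/2)); return f
def proj(c,P):
    T=c["pose"]; p=(np.atleast_2d(P)-T[:3,3])@T[:3,:3]; f=K(c)
    return np.c_[c["cx"]+f*p[:,0]/-p[:,2], c["cy"]-f*p[:,1]/-p[:,2]]
def ray(c,uv):
    u,v=uv; f=K(c); d=c["pose"][:3,:3]@np.array([(u-c["cx"])/f,-(v-c["cy"])/f,-1]); return c["pose"][:3,3],d/np.linalg.norm(d)
def onz(c,uv,z):
    o,d=ray(c,uv); return o+d*(z-o[2])/d[2]
def tri(c1,u1,c2,u2):
    o1,d1=ray(c1,u1);o2,d2=ray(c2,u2)
    s=np.linalg.lstsq(np.c_[d1,-d2],o2-o1,rcond=None)[0]; a=o1+s[0]*d1;b=o2+s[1]*d2
    return (a+b)/2,np.linalg.norm(a-b)
def crop(c,x0,y0,w,h,s):
    return cv2.resize(c["pixels"][y0:y0+h,x0:x0+w,::-1],None,fx=s,fy=s,interpolation=cv2.INTER_CUBIC)
E
python3 - <<'E'
from h import *
t=vision.capture("top"); s=vision.capture("scene")
import pickle; pickle.dump((t,s),open("c0.pkl","wb"))
a=crop(t,225,135,110,120,5); b=crop(t,390,150,40,120,5)
cv2.imwrite("pics/topz.png",np.hstack([a,b]))
a=crop(s,270,160,120,90,5); b=crop(s,200,215,90,90,5)[:, :]
cv2.imwrite("pics/scz.png",cv2.resize(np.hstack([crop(s,275,165,110,90,4),crop(s,200,215,90,90,4)]),None,fx=1,fy=1))
E
```

```text
(no output)
```

View pics/topz.png

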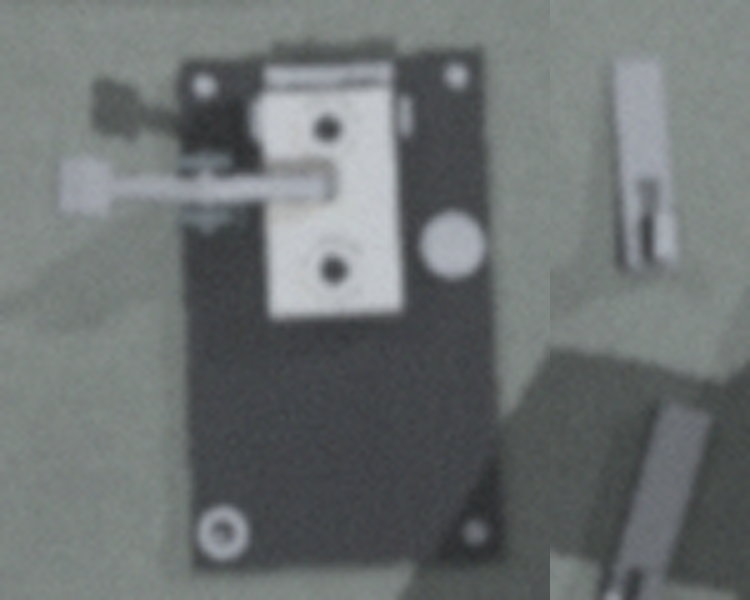

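View pics/scz.png

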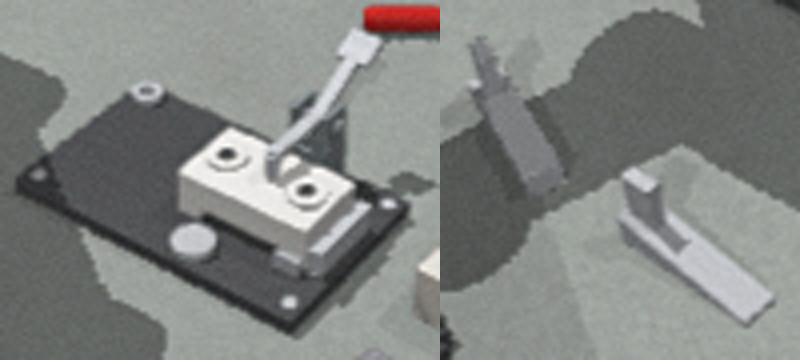

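The lit piece, top px (408,183) and scene px (263,275), tapers to a thin far end, so it looks like the wedge. The shadowed one keeps a thick end face, so it looks like the parallel. I'll measure to confirm.

Run:
```python
from h import *
import pickle; t,s=pickle.load(open("c0.pkl","rb")); np.set_printoptions(precision=1,suppress=True)
T=lambda u,v:(225+u/5-.4,135+v/5-.4)
T2=lambda u,v:(390+(u-550)/5-.4,150+v/5-.4)
S=lambda u,v:(275+u/4-.4,165+v/4-.4)
S2=lambda u,v:(200+(u-440)/4-.4,215+v/4-.4)
for n,a,b in [("wtab top",T2(667,238),S2(643,183)),("wedge thin L",T2(614,62),S2(774,298)),("wedge thin R",T2(661,60),S2(746,321)),
 ("par far L",T2(665,405),S2(563,178)),("par far R",T2(710,420),S2(530,192)),("pad",T(86,186),S(360,47)),
 ("boss front",T(333,270),S(228,154)),("boss rear",T(327,128),S(306,190)),("collar",T(222,532),S(146,92)),("disc",T(452,244),S(193,240)),
 ("slab FR",T(505,562),S(17,185)),("slab RR",T(484,50),S(292,330)),("slabFL",T(192,572),S(130,85))]:
    print(n,*tri(t,a,s,b))
g=cv2.cvtColor(t["pixels"],cv2.COLOR_RGB2GRAY)
m=np.zeros_like(g); m[140:252,255:330]=(g[140:252,255:330]<88)*255
def big(m,z):
    cs,_=cv2.findContours(m,cv2.RETR_EXTERNAL,cv2.CHAIN_APPROX_NONE); k=max(cs,key=cv2.contourArea)[:,0]
    P=np.array([onz(t,p,z)[:2] for p in k]); r=cv2.minAreaRect(P.astype(np.float32)); return r,P
r,P=big(m,16); print("slab",r)
# straight edge fits: right side (low y), front (low x)
R=P[P[:,1]<r[0][1]-60]; print(len(R))
m[:]=0; m[145:205,270:310]=(g[145:205,270:310]>175)*255
print("bracket",big(m,58)[0])
m[:]=0; m[155:207,396:420]=(g[155:207,396:420]>150)*255
print("wedge",big(m,8)[0]); print(g[170:200:6,396:420])
print(K(t),K(s))
```

```text
wtab top [ 579.7 -274.    55.6] 2.3095485966087366
wedge thin L [ 683.2 -256.5    1.7] 1.033970621821627
wedge thin R [ 684.4 -282.7    4.3] 0.6326252793987183
par far L [ 491.3 -283.5    6.3] 3.362164735717108
par far R [ 483.9 -308.     6.7] 4.582957335359845
pad [629.7 176.7 113. ] 0.06082212537516601
boss front [594.6  52.   60.6] 0.02882292311946081
boss rear [670.3  56.6  61.5] 1.6340770915774199
collar [453.4 109.6  22.2] 2.150884386027108
disc [613.6 -11.9  24. ] 1.5211002173085024
slab FR [441.9 -42.8   6.6] 4.012408318709897
slab RR [724.7 -27.9  10.4] 2.2004543752718884
slabFL [427.9 122.8  11.1] 11.86563908561758
slab ((571.4010009765625, 43.08269119262695), (295.1108703613281, 183.01129150390625), 3.900266408920288)
129
bracket ((632.6096801757812, 54.51930236816406), (115.43071746826172, 67.82508850097656), 5.087358474731445)
wedge ((638.96142578125, -272.73284912109375), (87.35355377197266, 25.254167556762695), 4.881235599517822)
[[136 134 136 129 125 119 123 147 159 159 164 163 163 163 161 159 152 144
  136 137 137 140 135 134]
 [133 136 127 127 123 117 111 132 153 158 165 163 161 162 163 161 159 146
  137 137 135 139 137 135]
 [138 132 127 123 121 119 108 113 144 158 164 159 163 161 158 162 158 152
  142 133 138 138 137 137]
 [135 127 121 120 120 120 110 107 124 152 152 138 121 114 110 124 145 153
  143 136 135 135 134 131]
 [126 123 124 122 122 119 106  94 106 138 147 128  92  76 102 147 166 167
  158 138 130 135 132 132]]
456.5514790628809 375.53751697646146
```

Run:
```python
from h import *
import pickle; t,s=pickle.load(open("c0.pkl","rb"))
a=crop(s,200,220,40,50,10);b=crop(s,240,250,50,50,8)
a=cv2.convertScaleAbs(a,alpha=2.2,beta=-100)
b=cv2.convertScaleAbs(b,alpha=1.5,beta=-80); b=cv2.copyMakeBorder(b,0,100,0,0,cv2.BORDER_CONSTANT)
cv2.imwrite("pics/wz.png",np.hstack([a,b]))
```

```text
(no output)
```

View pics/wz.png

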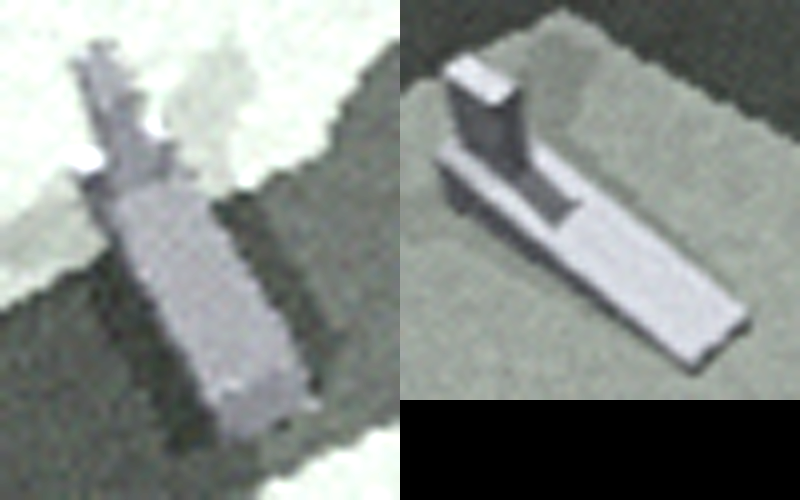

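Contrast settles it: the left piece has a thick far end face at (265,400), so it is the parallel. The right piece tapers to a thin end near (720,345), so it is the wedge. Next I'll compute the stand pose from the corner screws and check it against the slab size.

```bash
cat >> h.py <<'E'
from scipy.spatial.transform import Rotation as Ro
def go(xyz,yaw):
    o=get_obs(); R=Ro.from_euler("xyz",o["tcp_rot"]); G=Ro.from_euler("xyz",[np.pi,0,yaw])
    print("dp",np.round(R.inv().apply(np.array(xyz)-o["tool_pos"])/1000,4),"rot",np.round((R.inv()*G).as_rotvec(),3))
E
python3 - <<'E'
from h import *
import pickle; t,s=pickle.load(open("c0.pkl","rb")); np.set_printoptions(precision=2,suppress=True)
T=lambda u,v,z:onz(t,(225+u/5-.4,135+v/5-.4),z)[:2]
a,b,c=T(203,85,17),T(456,76,17),T(475,532,17)
print("screws",a,b,c,"L",np.linalg.norm(a-b),np.linalg.norm(b-c),"yaws",np.arctan2(*(b-a)[::-1])+np.pi/2,np.arctan2(*(b-c)[::-1]))
print("centre",(a+c)/2)
# slab edges by gradient on top image, fit lines at z=16
g=cv2.GaussianBlur(cv2.cvtColor(t["pixels"],cv2.COLOR_RGB2GRAY),(3,3),0).astype(float)
def edge_h(rows,u0,u1,sgn):
    return np.array([onz(t,(u0+np.argmax(sgn*np.diff(g[r,u0:u1]))+.5,r),16)[:2] for r in rows])
def edge_v(cols,v0,v1,sgn):
    return np.array([onz(t,(c,v0+np.argmax(sgn*np.diff(g[v0:v1,c]))+.5),16)[:2] for c in cols])
def fit(P,ax):
    i=0 if ax=='x' else 1; x=P[:,i];y=P[:,1-i]
    for _ in range(5):
        k=np.polyfit(x,y,1); r=abs(y-np.polyval(k,x)); m=r<=max(2.,1.5*np.median(r)); x,y=x[m],y[m]
    return k,len(x)
print("right",fit(edge_h(range(150,225),318,330,1),'x'))
print("left",fit(edge_h(range(185,245),257,268,-1),'x'))
print("front",fit(edge_v(range(268,305),243,255,1),'y'))
ya=.06
for z in (16,): print("corners",T(180,62,z),T(484,50,z),T(505,562,z),T(192,572,z))
E
```

```text
screws [700.83 128.74] [709.16 -11.7 ] [456.77 -27.2 ] L 140.68316762826223 252.86608026043757 yaws 0.059244168298547395 0.06136946285267496
centre [578.8   50.77]
right (array([  0.06, -72.26]), 67)
left (array([ 0.06, 99.55]), 55)
front (array([ -0.07, 439.21]), 31)
corners [713.67 142.01] [724.41 -27.03] [440.76 -43.94] [432.1  126.61]
```

```bash
python3 -c "
from h import *
go([630,184.6,200],1.631)"
```

```text
dp [ 0.6562 -0.5413  0.0269] rot [-1.000e-03 -1.000e-03 -1.371e+00]
```

```bash
python3 -m pendant '{"dp":[[0.656,-0.541,0.027],[0.656,-0.541,0.027],[0.656,-0.541,0.027],[0.656,-0.541,0.027],[0.656,-0.541,0.027],[0.656,-0.541,0.027],[0.656,-0.541,0.027],[0.656,-0.541,0.027]],"rotation":[[0,0,-1.371],[0,0,-1.371],[0,0,-1.371],[0,0,-1.371],[0,0,-1.371],[0,0,-1.371],[0,0,-1.371],[0,0,-1.371]]}' 0; python3 -c "
from h import *
go([630,184.6,200],1.631)"
```

```text
time: 1.2
tool_pos: [426.8, -99.3, 210.9]
tcp_rot: [3.141, 0.001, 1.634]
contact_force: [1.6, -1.2, 0.3]
grip_width: 16.3
finger_force: 0.0
dp [0.2704 0.2208 0.0109] rot [0.001 0.001 0.003]
```

```bash
python3 -m pendant '{"dp":[[0.265,0.216,0.011],[0.265,0.216,0.011],[0.265,0.216,0.011],[0.265,0.216,0.011],[0.265,0.216,0.011],[0.265,0.216,0.011],[0.265,0.216,0.011],[0.265,0.216,0.011]],"rotation":[[0,0,0],[0,0,0],[0,0,0],[0,0,0],[0,0,0],[0,0,0],[0,0,0],[0,0,0]]}'; python3 -c "
from h import *
go([630,184.6,125],1.631)"
```

```text
time: 2.2
tool_pos: [625.0, 175.8, 199.4]
tcp_rot: [-3.14, 0.001, 1.631]
contact_force: [0.3, -0.1, -0.2]
grip_width: 0.5
finger_force: 0.0
dp [0.0085 0.0056 0.0744] rot [-0.001  0.001 -0.   ]
```

```bash
python3 -m pendant '{"dp":[[0.0085,0.0055,0.02],[0.0085,0.0055,0.04],[0.0085,0.0055,0.06],[0.0085,0.0055,0.07],[0.0085,0.0055,0.074],[0.0085,0.0055,0.078],[0.0085,0.0055,0.082],[0.0085,0.0055,0.086]],"rotation":[[0,0,0],[0,0,0],[0,0,0],[0,0,0],[0,0,0],[0,0,0],[0,0,0],[0,0,0]]}'; python3 -m pendant '{"dp":[[0,0,0.006],[0,0,0.012],[0,0,0.018],[0,0,0.024],[0,0,0.03],[0,0,0.036],[0,0,0.042],[0,0,0.048]],"rotation":[[0,0,0],[0,0,0],[0,0,0],[0,0,0],[0,0,0],[0,0,0],[0,0,0],[0,0,0]]}'
```

```text
time: 3.2
tool_pos: [631.0, 185.8, 114.6]
tcp_rot: [3.139, -0.001, 1.631]
contact_force: [0.1, 2.3, 3.8]
grip_width: 0.2
finger_force: 1.5
time: 4.2
tool_pos: [630.6, 184.8, 65.5]
tcp_rot: [3.141, 0.001, 1.631]
contact_force: [-0.4, -1.2, 2.5]
grip_width: 0.7
finger_force: 1.2
```

```bash
python3 -m pendant '{"dp":[[0,0,0.004],[0,0,0.004],[0,0,-0.03],[0,0,-0.07],[0,0,-0.11],[0,0,-0.11]],"rotation":[[0,0,0],[0,0,0],[0,0,0],[0,0,0],[0,0,0],[0,0,0]]}'; python3 -c "
from h import *
go([579,-275,150],.048)"
```

```text
time: 4.95
tool_pos: [632.2, 185.7, 179.7]
tcp_rot: [3.135, -0.001, 1.631]
contact_force: [0.8, 0.6, -1.1]
grip_width: 0.7
finger_force: 0.0
dp [-0.4567 -0.081   0.0288] rot [ 0.005 -0.006  1.583]
```

```bash
python3 -m pendant '{"dp":[[-0.457,-0.081,0],[-0.457,-0.081,0],[-0.457,-0.081,0],[-0.457,-0.081,0],[-0.457,-0.081,0],[-0.457,-0.081,0],[-0.457,-0.081,0],[-0.457,-0.081,0]],"rotation":[[0,0,1.583],[0,0,1.583],[0,0,1.583],[0,0,1.583],[0,0,1.583],[0,0,1.583],[0,0,1.583],[0,0,1.583]]}' 0.05;python3 -m pendant '{"dp":[[0,0,0],[0,0,0],[0,0,0]],"rotation":[[0,0,0],[0,0,0],[0,0,0]]}'
python3 - <<'E'
from h import *
go([579,-275,100],.048)
t=vision.capture("top"); s=vision.capture("scene")
cv2.imwrite("pics/after_press.png",np.hstack([crop(s,290,160,100,90,4),crop(s,200,200,100,90,4)]))
E
```

```text
time: 5.95
tool_pos: [575.5, -279.1, 174.2]
tcp_rot: [-3.141, 0.002, 0.121]
contact_force: [0.4, 0.2, 0.6]
grip_width: 50.1
finger_force: 0.0
time: 6.32
tool_pos: [577.3, -274.3, 175.6]
tcp_rot: [-3.141, 0.0, 0.134]
contact_force: [0.3, -0.8, 0.5]
grip_width: 50.2
finger_force: 0.0
dp [0.0016 0.001  0.0756] rot [-0.001  0.     0.086]
```

View pics/after_press.png

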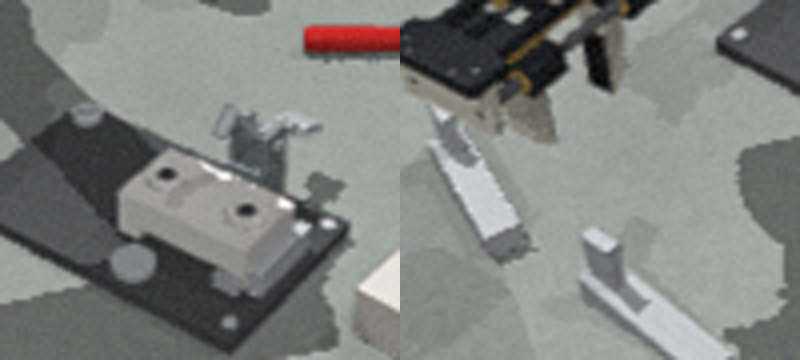

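The lever is well up: its finger is raised at crop (225,120) and the paddle is lowered at (310,125). The open fingertips are at (545,140) and (615,85), above the wedge tab at (600,240). I'll check that TCP projection, then descend.

```bash
python3 - <<'E'
from h import *
import pickle; t,s=pickle.load(open("c0.pkl","rb"))
print(proj(s,[get_obs()["tool_pos"],[579,-275,60]]),proj(t,[[579,-275,60]]))
E
python3 -m pendant '{"dp":[[0.0015,0.001,0.03],[0.0015,0.001,0.06],[0.0015,0.001,0.09],[0.0015,0.001,0.09],[0.0015,0.001,0.09]],"rotation":[[0,0,0.086],[0,0,0.086],[0,0,0.086],[0,0,0.086],[0,0,0.086]]}'
python3 - <<'E'
from h import *
go([579,-275,26],.048)
E
```

```text
[[242.69556983 227.24975979]
 [249.24414001 259.3385908 ]] [[413.40063631 197.04909242]]
time: 7.05
tool_pos: [579.5, -276.6, 87.2]
tcp_rot: [3.14, -0.002, 0.046]
contact_force: [-0.1, -0.6, -0.0]
grip_width: 49.7
finger_force: 0.0
dp [-0.0005 -0.0017  0.0612] rot [ 0.001 -0.002 -0.002]
```

```bash
python3 -m pendant '{"dp":[[0,-0.0005,0.02],[0,-0.0005,0.04],[0,-0.0005,0.055],[0,-0.0005,0.06],[0,-0.0005,0.06],[0,-0.0005,0.06]],"rotation":[[0,0,0],[0,0,0],[0,0,0],[0,0,0],[0,0,0],[0,0,0]]}'; python3 -m pendant '{"dp":[[0,0,0],[0,0,0],[0,0,0],[0,0,0],[0,0,0],[0,0,0]],"rotation":[[0,0,0],[0,0,0],[0,0,0],[0,0,0],[0,0,0],[0,0,0]]}' 0
```

```text
time: 7.8
tool_pos: [579.2, -276.4, 26.7]
tcp_rot: [3.141, -0.001, 0.045]
contact_force: [-0.4, 0.7, 0.5]
grip_width: 50.2
finger_force: 0.0
time: 8.55
tool_pos: [578.6, -276.0, 25.8]
tcp_rot: [-3.141, 0.0, 0.045]
contact_force: [0.1, 0.9, 0.1]
grip_width: 12.0
finger_force: 30.0
```

```bash
python3 -m pendant '{"dp":[[0,0,-0.04],[0,0,-0.08],[-0.06,0,-0.08],[-0.11,0,-0.08],[-0.11,0,-0.08],[-0.11,0,-0.08]],"rotation":[[0,0,0],[0,0,0],[0,0,0],[0,0,0],[0,0,0],[0,0,0]]}'
python3 - <<'E'
from h import *
go([453.2,43.5,106],.06)
E
```

```text
time: 9.3
tool_pos: [469.4, -281.5, 106.1]
tcp_rot: [3.141, -0.001, 0.044]
contact_force: [1.0, 0.2, -2.5]
grip_width: 11.8
finger_force: 30.0
dp [-1.800e-03 -3.254e-01 -1.000e-04] rot [ 0.001 -0.001 -0.016]
```

```bash
python3 -m pendant '{"dp":[[-0.002,-0.06,0],[-0.002,-0.12,0],[-0.002,-0.18,0],[-0.002,-0.24,0],[-0.002,-0.3,0],[-0.002,-0.325,0],[-0.002,-0.325,0],[-0.002,-0.325,0]],"rotation":[[0,0,-0.016],[0,0,-0.016],[0,0,-0.016],[0,0,-0.016],[0,0,-0.016],[0,0,-0.016],[0,0,-0.016],[0,0,-0.016]]}'
python3 - <<'E'
from h import *
import pickle
t=vision.capture("top"); s=vision.capture("scene"); pickle.dump((t,s),open("c1.pkl","wb"))
o=get_obs();print(o["tool_pos"],o["tcp_rot"])
print(proj(t,o["tool_pos"]),proj(s,o["tool_pos"]))
cv2.imwrite("pics/pre.png",np.vstack([np.hstack([crop(s,270,150,100,100,4),crop(t,255,135,80,100,4)])]))
E
```

```text
time: 10.3
tool_pos: [453.0, 43.3, 105.8]
tcp_rot: [3.141, -0.001, 0.061]
contact_force: [0.2, -1.5, -1.8]
grip_width: 11.9
finger_force: 30.0
[452.76341741  42.72658374 105.75917705] [ 3.14130428e+00 -2.12081630e-04  5.97084185e-02]
[[292.70496242 242.46004748]] [[296.719493   176.38740176]]
```

View pics/pre.png

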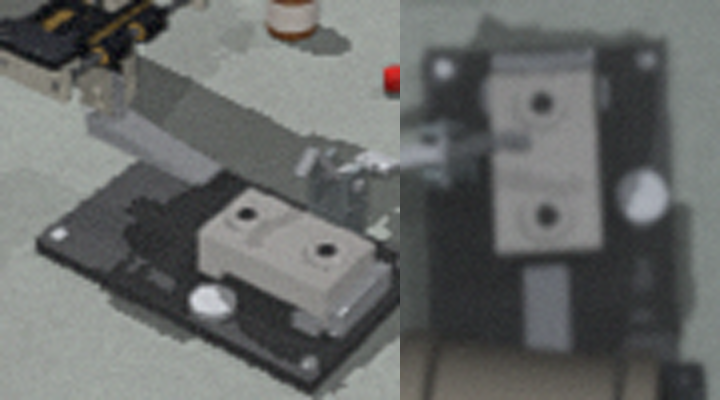

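Left half: the wedge hangs clear of the slab with its tip at crop (215,165), and the bracket still stands in place. Right half, top view: wedge tip edge at v≈264 (u 525–570), bracket front at v≈253 (u 495–605). The two are in line.

Run:
```python
from h import *
import pickle; t,s=pickle.load(open("c1.pkl","rb")); np.set_printoptions(precision=2,suppress=True)
g=cv2.GaussianBlur(cv2.cvtColor(t["pixels"],cv2.COLOR_RGB2GRAY),(3,3),0).astype(float)
def loc(P): d=P[:2]-[578,50.2]; c,sn=np.cos(.06),np.sin(.06); return np.array([c*d[0]+sn*d[1],-sn*d[0]+c*d[1]])
def sub(v,sgn):
    d=sgn*np.diff(v); i=int(np.argmax(d)); 
    w=d[max(i-1,0):i+2].clip(0); return max(i-1,0)+(w*np.arange(len(w))).sum()/w.sum()+.5
def e(cols,r0,r1,sgn,z,f=np.mean): return np.array([loc(onz(t,(c,r0+sub(g[r0:r1,c],sgn)),z)) for c in cols])
A=e(range(288,296),198,206,1,84); print("tip",A.mean(0),A.std(0))
B=e(range(281,303),193,201,-1,56); print("bracket front top",B.mean(0),B.std(0))
def eh(rows,c0,c1,sgn,z): return np.array([loc(onz(t,(c0+sub(g[r,c0:c1],sgn),r),z)) for r in rows])
print("wedge y L,R",eh(range(203,218),282,290,1,86).mean(0),eh(range(203,218),294,302,-1,86).mean(0))
print("bracket y L,R",eh(range(175,195),274,284,1,56).mean(0),eh(range(175,195),300,310,-1,56).mean(0))
print("stop top front edge",e(range(285,298),148,156,-1,42).mean(0))
print("tcp",loc(get_obs()["tool_pos"]))
```

```text
tip [-18.7    0.29] [0.6  5.99]
bracket front top [-6.02  1.01] [ 0.58 16.94]
wedge y L,R [-41.2   16.45] [-42.33 -12.21]
bracket y L,R [29.58 35.9 ] [ 26.87 -34.82]
stop top front edge [nan nan]
tcp [-125.46    0.05]<stdin>:7: RuntimeWarning: invalid value encountered in scalar divide
```

```bash
python3 -m pendant '{"dp":[[0,0.001,0.02],[0,0.001,0.04],[0,0.001,0.055],[0,0.001,0.061],[0,0.001,0.061],[0,0.001,0.061]],"rotation":[[0,0,0],[0,0,0],[0,0,0],[0,0,0],[0,0,0],[0,0,0]]}';python3 -m pendant '{"dp":[[0,0,0.001],[0,0,0.002],[0,0,0.002],[0,0,0.002]],"rotation":[[0,0,0],[0,0,0],[0,0,0],[0,0,0]]}';python3 -m pendant '{"dp":[[0,0,0.0005],[0,0,0.001],[0,0,0.001],[0,0,0.001]],"rotation":[[0,0,0],[0,0,0],[0,0,0],[0,0,0]]}'
```

```text
time: 11.15
tool_pos: [452.8, 42.3, 45.4]
tcp_rot: [3.141, -0.001, 0.06]
contact_force: [0.1, 0.4, -1.4]
grip_width: 11.7
finger_force: 30.0
time: 11.65
tool_pos: [452.3, 42.6, 42.9]
tcp_rot: [3.141, -0.0, 0.061]
contact_force: [-0.1, -0.4, -2.9]
grip_width: 12.1
finger_force: 30.0
time: 12.15
tool_pos: [452.3, 42.5, 41.8]
tcp_rot: [3.142, 0.0, 0.061]
contact_force: [-0.7, -1.0, -2.0]
grip_width: 11.9
finger_force: 30.0
```

```bash
python3 -m pendant '{"dp":[[0,0,0.0005],[0,0,0.0005],[0,0,0.0005]],"rotation":[[0,0,0],[0,0,0],[0,0,0]]}';python3 -m pendant '{"dp":[[0,0,0.0005],[0,0,0.0005],[0,0,0.0005]],"rotation":[[0,0,0],[0,0,0],[0,0,0]]}'
```

```text
time: 12.52
tool_pos: [452.3, 42.6, 41.8]
tcp_rot: [3.141, -0.0, 0.061]
contact_force: [-2.2, -0.0, 5.3]
grip_width: 11.6
finger_force: 30.0
time: 12.9
tool_pos: [452.4, 42.5, 41.8]
tcp_rot: [3.141, -0.001, 0.061]
contact_force: [-3.6, 0.4, 11.9]
grip_width: 12.1
finger_force: 30.0
```

```bash
python3 -m pendant '{"dp":[[0,0,-0.0005],[0.01,0,-0.0005],[0.02,0,-0.0005],[0.03,0,-0.0005],[0.04,0,-0.0005],[0.05,0,-0.0005],[0.054,0,-0.0005],[0.054,0,-0.0005]],"rotation":[[0,0,0],[0,0,0],[0,0,0],[0,0,0],[0,0,0],[0,0,0],[0,0,0],[0,0,0]]}'
for i in 1 2 3; do python3 -m pendant '{"dp":[[0.0015,0,0],[0.003,0,0],[0.003,0,0]],"rotation":[[0,0,0],[0,0,0],[0,0,0]]}'|sed -n 1,4p; done
```

```text
time: 13.9
tool_pos: [506.4, 45.8, 41.8]
tcp_rot: [3.141, -0.0, 0.061]
contact_force: [-1.2, 0.0, 6.8]
grip_width: 12.1
finger_force: 30.0
time: 14.28
tool_pos: [508.8, 46.0, 41.8]
tcp_rot: [3.142, 0.001, 0.061]
contact_force: [-4.9, -0.9, 8.2]
time: 14.65
tool_pos: [511.8, 46.2, 41.8]
tcp_rot: [3.142, 0.001, 0.061]
contact_force: [-4.4, -0.4, 8.7]
time: 15.02
tool_pos: [514.8, 46.4, 41.8]
tcp_rot: [3.141, 0.001, 0.061]
contact_force: [-3.9, 0.4, 8.5]
```

```bash
cat > m.py <<'E'
from h import *
import pickle
def loc(P): d=P[:2]-[578,50.2]; c,sn=np.cos(.06),np.sin(.06); return np.array([c*d[0]+sn*d[1],-sn*d[0]+c*d[1]])
def refs(cams):
    # centroids of the two dark bores on the bosses, top+scene
    return cams
def cen(c,uv,r=5):
    g=cv2.cvtColor(c["pixels"],cv2.COLOR_RGB2GRAY).astype(float); u,v=map(int,np.round(uv))
    w=g[v-r:v+r+1,u-r:u+r+1]; w=(np.median(w)-25-w).clip(0); Y,X=np.mgrid[v-r:v+r+1,u-r:u+r+1]
    return np.array([(w*X).sum()/w.sum(),(w*Y).sum()/w.sum()])
def track(t,s):
    out=[]
    for P in ([594.6,52,60.6],[670.3,56.6,61.5]):
        a=cen(t,proj(t,P)[0],4);a=cen(t,a,4); b=cen(s,proj(s,P)[0],4);b=cen(s,b,4)
        p,e=tri(t,a,s,b); out.append(np.r_[loc(p),p[2],e])
    return np.array(out)
def avg(n=6):
    return np.mean([track(vision.capture("top"),vision.capture("scene")) for _ in range(n)],0)
E
python3 - <<'E'
from m import *
np.set_printoptions(precision=2,suppress=True)
print(track(*pickle.load(open("c0.pkl","rb"))));print(track(*pickle.load(open("c1.pkl","rb")))); print(avg(5)); print(loc(get_obs()["tool_pos"]))
E
```

```text
[[15.51 -0.55 61.52  3.14]
 [91.84  0.48 61.62  2.32]]
[[15.26 -0.58 64.34  3.26]
 [92.29  0.95 61.41  1.22]]
 ** On entry to DLASCL parameter number  4 had an illegal value
 ** On entry to DLASCL parameter number  4 had an illegal value
 ** On entry to DLASCL parameter number  4 had an illegal value
 ** On entry to DLASCL parameter number  4 had an illegal value
 ** On entry to DLASCL parameter number  5 had an illegal value
 ** On entry to DLASCL parameter number  4 had an illegal valuem.py:10: RuntimeWarning: invalid value encountered in scalar divide
  return np.array([(w*X).sum()/w.sum(),(w*Y).sum()/w.sum()])
Traceback (most recent call last):
  File "m.py", line 18, in avg
    return np.mean([track(vision.capture("top"),vision.capture("scene")) for _ in range(n)],0)
                    ~~~~~^^^^^^^^^^^^^^^^^^^^^^^^^^^^^^^^^^^^^^^^^^^^^^^
  File "m.py", line 15, in track
    p,e=tri(t,a,s,b); out.append(np.r_[loc(p),p[2],e])
        ~~~^^^^^^^^^
  File "h.py", line 14, in tri
    s=np.linalg.lstsq(np.c_[d1,-d2],o2-o1,rcond=None)[0]; a=o1+s[0]*d1;b=o2+s[1]*d2
      ~~~~~~~~~~~~~~~^^^^^^^^^^^^^^^^^^^^^^^^^^^^^^^^
numpy.linalg.LinAlgError: SVD did not converge in Linear Least Squares
```

```bash
cat >> m.py <<'E'
W=np.array([np.cos(.06),np.sin(.06),0])
B0=[np.array([594.6,52,61]),np.array([670.3,56.6,61])]
def px(s):
    o=[]
    for P in B0:
        a=proj(s,P)[0]
        for _ in range(4): a=cen(s,a,4)
        o.append(a)
    return np.array(o)
def lift(s_list,base):
    p=np.mean([px(s) for s in s_list],0); s=s_list[0]; A=[];d=[]
    for P,dist,b,q in zip(B0,(98,22),base,p):
        o=proj(s,P)[0]
        js=(proj(s,P+W)[0]-o); jh=proj(s,P+W*45/120+np.array([0,0,dist/120]))[0]-o
        A+=[[js[0],jh[0]],[js[1],jh[1]]]; d+=list(q-b)
    A=np.array(A);x,r,*_=np.linalg.lstsq(A,np.array(d),rcond=None)
    return x,np.array(d),A
E
python3 - <<'E'
from m import *
np.set_printoptions(precision=2,suppress=True)
p0=px(pickle.load(open("c0.pkl","rb"))[1]);p1=px(pickle.load(open("c1.pkl","rb"))[1])
print(p0,p1)
S=[vision.capture("scene") for _ in range(5)]
for b in(p0,p1): print(*lift(S,b))
o=get_obs();print(loc(o["tool_pos"]),o["contact_force"])
E
```

```text
[[330.54 203.01]
 [350.75 212.07]] [[328.03 199.85]
 [351.13 212.06]]
[-0.05  2.96] [ 0.16 -0.47  0.39 -0.  ] [[ 0.25  0.09]
 [ 0.12 -0.16]
 [ 0.27  0.1 ]
 [ 0.13  0.  ]]
[ 8.   -9.94] [2.66 2.7  0.01 0.  ] [[ 0.25  0.09]
 [ 0.12 -0.16]
 [ 0.27  0.1 ]
 [ 0.13  0.  ]]
[-63.34  -0.03] [-4.3  -0.29  8.11]
```

```bash
for i in 1 2 3 4 5 ; do python3 -m pendant '{"dp":[[0.0015,0,0],[0.003,0,0],[0.003,0,0]],"rotation":[[0,0,0],[0,0,0],[0,0,0]]}'|sed -n '2p;4p'; done
python3 - <<'E'
from m import *
np.set_printoptions(precision=2,suppress=True)
t=vision.capture("top");s=vision.capture("scene"); pickle.dump((t,s),open("c2.pkl","wb"))
s0=pickle.load(open("c1.pkl","rb"))[1]; 
cv2.imwrite("pics/ins.png",np.vstack([np.hstack([crop(s0,310,185,65,45,6),crop(t,265,140,50,45,6)]),np.hstack([crop(s,310,185,65,45,6),crop(pickle.load(open("c1.pkl","rb"))[0],265,140,50,45,6)])]))
print(loc(get_obs()["tool_pos"]))
E
```

```text
tool_pos: [516.4, 46.6, 41.8]
contact_force: [-9.7, -1.2, 12.4]
tool_pos: [519.4, 46.8, 41.8]
contact_force: [-8.8, -0.6, 11.3]
tool_pos: [522.0, 47.0, 41.8]
contact_force: [-10.3, -0.5, 13.8]
tool_pos: [525.0, 47.2, 41.8]
contact_force: [-11.5, -1.0, 13.1]
tool_pos: [527.8, 47.4, 41.8]
contact_force: [-11.1, -0.3, 13.6]
[-50.33   0.2 ]
```

View pics/ins.png

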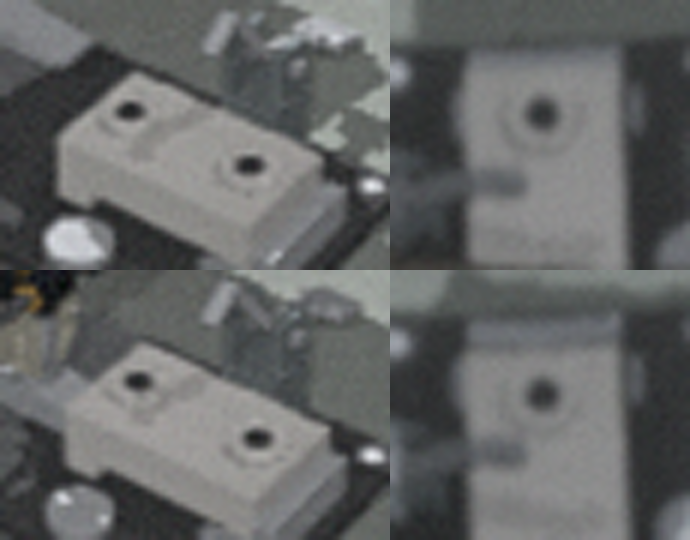

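Top row is before, bottom row is now, with the top view's order swapped. The rear bore went from crop v≈125 to 115 in the top view (about 1.6 px), and the bracket has slid about 5 mm toward the stop. The lever finger is still up. Next I'll measure the slide with sub-pixel accuracy.

Run:
```python
from m import *
np.set_printoptions(precision=2,suppress=True)
def rb(t):
    a=proj(t,B0[1])[0]
    for _ in range(4): a=cen(t,a,4)
    return loc(onz(t,a,61)),a
def dark(s,u,v,r=3):
    g=cv2.cvtColor(s["pixels"],cv2.COLOR_RGB2GRAY).astype(float); w=g[v-r:v+r+1,u-r:u+r+1]; w=(110-w).clip(0);Y,X=np.mgrid[v-r:v+r+1,u-r:u+r+1]
    return np.array([(w*X).sum()/w.sum(),(w*Y).sum()/w.sum()])
C=[pickle.load(open(f"c{i}.pkl","rb")) for i in range(3)]
for t,s in C: print("top rear bore",*rb(t))
N=[(vision.capture("top"),vision.capture("scene")) for _ in range(4)]
r=[rb(t)[0] for t,_ in N]; print(np.mean(r,0),np.std(r,0))
P=[]
for i,(t,s) in enumerate(C+N):
    uv=[(331,203),(351,212)] if i<2 else [(333,203),(353,213)]
    P.append(np.r_[dark(s,*uv[0]),dark(s,*uv[1])]); print("scene",P[-1])
_,_,A=lift([s],np.array([P[0][:2],P[0][2:]]))
d=np.mean(P[2:],0)-np.mean(P[:2],0); print(d,np.linalg.lstsq(A,d,rcond=None)[0])
np.save("p0.npy",np.mean(P[:2],0))
```

```text
top rear bore [92.85  1.25] [290.05 160.34]
top rear bore [92.84  1.36] [290.01 160.34]
top rear bore [97.53  1.45] [289.92 158.61]
[97.54  1.39] [0.1  0.07]
scene [331.06 202.96 351.07 212.02]
scene [331.21 203.03 351.16 212.08]
scene [332.53 203.09 352.43 212.64]
scene [332.53 203.08 352.46 212.68]
scene [332.54 203.07 352.46 212.66]
scene [332.53 203.08 352.44 212.68]
scene [332.55 203.1  352.45 212.67]
[1.4  0.09 1.34 0.62] [4.32 2.59]
```

```bash
cat > lk.py <<'E'
from m import *
# bracket points in its own frame (front top corners, front right foot, rear top right, bores)
M=np.array([[-60,35,40],[-60,-35,40],[-60,-35,0],[60,-35,40],[60,35,40],[-38,0,45],[38,0,45]],float)
def world(m,s=0,h=0):
    a=h/120; p=m-[60,0,0]; q=np.c_[p[:,0]*np.cos(a)+p[:,2]*np.sin(a),p[:,1],-p[:,0]*np.sin(a)+p[:,2]*np.cos(a)]+[60,0,0]
    L=q+[54.3+s,.7,16]; c,n=np.cos(.06),np.sin(.06)
    return np.c_[578+c*L[:,0]-n*L[:,1],50.2+n*L[:,0]+c*L[:,1],L[:,2]]
G=lambda s:cv2.cvtColor(s["pixels"],cv2.COLOR_RGB2GRAY)
def est(s0,S):
    g0=G(s0); p=proj(s0,world(M)).astype(np.float32).reshape(-1,1,2)
    g1=np.mean([G(s) for s in S],0).astype(np.uint8)
    n,st,er=cv2.calcOpticalFlowPyrLK(g0,g1,p,None,winSize=(9,9),maxLevel=1)
    d=(n-p)[:,0]; f=lambda s,h:proj(s0,world(M,s,h))-p[:,0]
    J=np.stack([(f(1,0)).ravel(),(f(0,1)).ravel()],1)
    from scipy.optimize import least_squares
    r=least_squares(lambda x:J@x-d.ravel(),[4,2],loss="soft_l1",f_scale=.1)
    return r.x,d,(d-(J@r.x).reshape(-1,2)),p[:,0]
E
python3 - <<'E'
from lk import *
np.set_printoptions(precision=2,suppress=True)
s0=pickle.load(open("c1.pkl","rb"))[1]; sa=pickle.load(open("c0.pkl","rb"))[1]; s2=pickle.load(open("c2.pkl","rb"))[1]
x,d,r,p=est(s0,[s2]); print(x);print(np.c_[p,d,r])
print(est(sa,[s0])[0])
E
for i in 1 2; do python3 -m pendant '{"dp":[[0.0015,0,0],[0.003,0,0],[0.003,0,0]],"rotation":[[0,0,0],[0,0,0],[0,0,0]]}'|sed -n '2p;4p'; done
python3 - <<'E'
from lk import *
np.set_printoptions(precision=2,suppress=True)
def rb(t):
    a=proj(t,B0[1])[0]
    for _ in range(4): a=cen(t,a,4)
    return loc(onz(t,a,61))
N=[(vision.capture("top"),vision.capture("scene")) for _ in range(4)]; pickle.dump(N[0],open("c3.pkl","wb"))
print(np.mean([rb(t) for t,_ in N],0)); s0=pickle.load(open("c1.pkl","rb"))[1];s2=pickle.load(open("c2.pkl","rb"))[1]
S=[s for _,s in N]
x,d,r,p=est(s0,S); print(x);print(np.c_[d,r]); print(est(s2,S)[0])
E
```

```text
[3.63 1.93]
[[332.42 196.25   0.63   0.03  -0.43   0.01]
 [319.28 207.18 -10.02 -11.25 -11.07 -11.29]
 [319.53 216.74   1.18   0.08   0.31   0.09]
 [350.75 222.33   1.19   0.49   0.01  -0.07]
 [363.39 210.29   1.16  -0.16   0.01  -0.69]
 [331.46 202.97   1.29   0.11   0.19  -0.02]
 [351.28 212.18   1.3    0.49   0.12   0.03]]
[-1.66 -3.76]
tool_pos: [530.7, 47.5, 41.8]
contact_force: [-11.4, -1.6, 13.4]
tool_pos: [533.8, 47.7, 41.8]
contact_force: [-10.7, -1.0, 13.1]
[97.89  1.51]
[3.42 3.21]
[[  0.83  -0.31  -0.28  -0.04]
 [ -7.99 -10.7   -9.09 -10.46]
 [  1.32   0.     0.5    0.34]
 [  1.26   0.43   0.02  -0.17]
 [  1.23  -0.21   0.02  -0.76]
 [  1.38  -0.09   0.21   0.01]
 [  1.33   0.44   0.08   0.01]]
[0.12 0.55]
```

The bracket is now against the stop: 6 mm more travel gave no slide. Contact reckoning puts the lift near 2.4 mm and optical flow near 3.2 mm, so I'll push 5 mm more.

```bash
python3 -m pendant '{"dp":[[0.0015,0,0],[0.003,0,0],[0.0045,0,0],[0.005,0,0],[0.005,0,0],[0.005,0,0]],"rotation":[[0,0,0],[0,0,0],[0,0,0],[0,0,0],[0,0,0],[0,0,0]]}'
python3 - <<'E'
from lk import *
np.set_printoptions(precision=2,suppress=True)
def rb(t):
    a=proj(t,B0[1])[0]
    for _ in range(4): a=cen(t,a,4)
    return loc(onz(t,a,61))
N=[(vision.capture("top"),vision.capture("scene")) for _ in range(4)]
print(np.mean([rb(t) for t,_ in N],0))
S=[s for _,s in N]
for i in range(4): print(est(pickle.load(open(f"c{i}.pkl","rb"))[1],S)[0])
def dark(s,u,v,r=3):
    g=G(s).astype(float); w=g[v-r:v+r+1,u-r:u+r+1]; w=(110-w).clip(0);Y,X=np.mgrid[v-r:v+r+1,u-r:u+r+1]
    return np.array([(w*X).sum()/w.sum(),(w*Y).sum()/w.sum()])
p=np.mean([np.r_[dark(s,333,203),dark(s,353,213)] for s in S],0)-np.load("p0.npy")
_,_,A=lift(S,np.zeros((2,2))); print(p,np.linalg.lstsq(A,p,rcond=None)[0])
s=S[0];s0=pickle.load(open("c1.pkl","rb"))[1]
cv2.imwrite("pics/fin.png",np.hstack([crop(s0,300,170,48,60,8),crop(s,300,170,48,60,8)]))
E
```

```text
time: 19.95
tool_pos: [538.6, 48.0, 41.8]
tcp_rot: [-3.141, 0.005, 0.061]
contact_force: [-12.2, 0.5, 13.9]
grip_width: 11.8
finger_force: 30.0
[98.09  1.66]
[-24.08 -16.44]
[3.25 4.01]
[0.1  0.87]
[0.14 0.21]
[ 1.55 -0.12  1.44  0.56] [4.24 3.95]
```

View pics/fin.png

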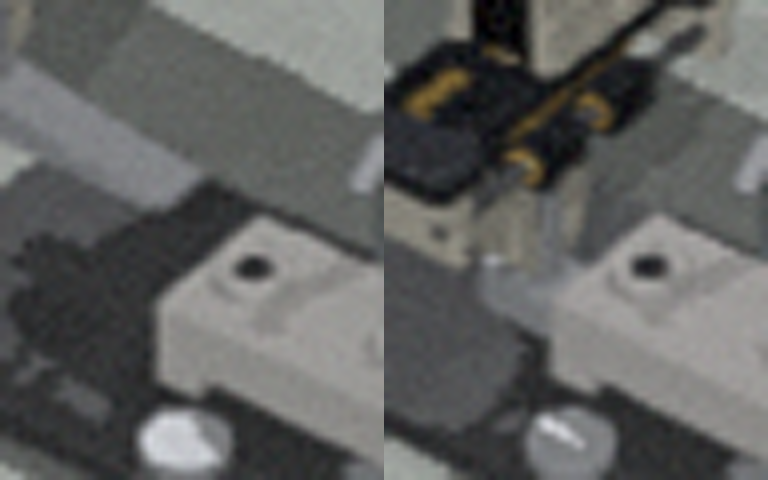

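The wedge is under the bracket front, still gripped at crop (545,260). The front is visibly raised, and the disc is undisturbed at (570,445). The two vision estimates give about 4.0 mm and reckoning gives 3.2 mm, so the lift is about 3.5 mm. Handing in.

```bash
python3 -c "
from plant import workorder; print(workorder.close_job())"
```

```text
the job is handed in; nothing more can be done
None
```

The job is handed in: the lever's finger is well up, and the wedge is held under the bracket front, still gripped, with the front feet about 3.5 mm off the base (estimates ran from 3.2 to 4.0 mm) and the rear against its stop.

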